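# Turn the filling trough round and slide it into the bag sealer's nest

## Task

The filling trough on the steel bench lies the wrong way round: slide it round end for end on the bench top, without lifting it and without knocking the two clamp posts beside it, then slide it fully home, narrow nose first and straight, into the V-shaped nest of the bag sealer and let go. Leave the jars, lids, mould and spatula where they are.

Things in the scene. Friction and masses are not known exactly. Their poses are not given: they have to be found in the camera images.
- trough: Filling trough: loose open-topped aluminium tray, 190 mm long, 86 wide, 0.25 to 0.5 kg. Origin: centre of the underside; x along its length to the narrow nose, z up. Floor and walls 4 mm thick, sides 36 mm high. Sides straight (inner width 78) from x = -95 to +45 mm, then tapering. Fingers fit inside from above and can push any wall. It starts 255 to 310 mm short of the nest's stop.
- nose (a point): Middle of the trough's nose end at the underside (trough x = +95 mm, outer face). The nose is about 52 mm wide outside, closed by a lip 22 mm high and 4 mm thick that fingers inside can hook. At the start it points roughly (within 25 degrees) away from the nest.
- tail (a point): Middle of the trough's square tail end at the underside (trough x = -95 mm, outer face of the tail wall, which is 86 mm wide and 39 mm high).
- nest: V-shaped nest on the front of the fixed white bag sealer. Origin on the bench, middle of the flat stop face that the nose must touch; x points from the open mouth into the sealer. Two steel cheeks, 40 mm high, run from the stop back to x = -60 mm, inner gap about 60 mm at the stop, 102 at the mouth. When home the trough's origin is at x = -95 mm, y = 0, axes parallel to the nest's.
- sealer_top (a point): Front edge of the sealer's top over the nest's stop (nest x = 14, z = 45 mm). The sealer is 240 mm wide along nest y, 45 mm high (53 at a rubber strip) to nest x = 94 mm, then 107 mm high to x = 164 mm.
- post_a: Fixed steel clamp post, 60 mm high, knob 24 mm in diameter, foot 30 mm in diameter and 8 mm high; on the side of the trough away from the robot (nest y about -165 mm, x -320 to -250 mm). Origin: centre of its underside.
- post_b: The same kind of fixed post, on the robot's side (nest y about +155 mm, x -200 to -160 mm), beside the way into the nest.
- jar_a: Loose clear jar with white cap, 64 mm in diameter, 85 mm high, origin at the centre of the underside. Stands past the trough's starting nose.
- jar_b: The same kind of jar, on the far side (from the robot) of the place where the trough finally lies.
- lids: Loose white stack of lids, 76 mm in diameter, 30 mm high, past the far-side clamp post; origin at the centre of the underside.
- mould: Loose grey block-shaped mould 120 x 70 x 40 mm, to the robot's right; origin at the centre of the underside.
- spatula: Loose spatula lying on the bench, to the robot's right; a bystander.
Things that resemble listed ones, but are neither listed nor needed, are in the scene too. There is more than one size of the trough; the one meant has the size given above.

How it is judged:
At the end, for the whole second after the job is handed in: The trough lies flat on the bench at rest, turned round: the middle of its nose is within 7 mm of the nest's stop and 9 mm of the nest's centre line, its tail points away from the nest and its length is within 0.13 rad (7 degrees) of the nest's x axis (x of nose in the frame of nest above -0.007 m and y of nose in the frame of nest between -0.009 and 0.009 m and x of tail in the frame of nest below -0.17 m and angle between the x axis of trough and the x axis of nest, either way round below 0.13 rad and height (world z) of trough below 0.006 m and angle between trough's own z axis and vertical below 0.05 rad and linear speed of trough below 0.01 m/s); the robot touches nothing.
It fails at once if the trough is lifted (origin more than 15 mm above the bench) or tipped by more than 0.3 rad (height (world z) of trough above 0.015 m or angle between trough's own z axis and vertical above 0.3 rad).
It fails at once if the trough or the robot knocks a clamp post (more than 3 N) (contact force between any of trough, the fingers, the arm and post_a above 3 N or contact force between any of trough, the fingers, the arm and post_b above 3 N).
It fails at once if a jar, the lids, the mould or the spatula is moved by more than 15 mm or a jar is tipped over (distance of any of jar_a, jar_b, lids, mould, spatula from where it was at the start of the episode above 0.015 m or angle between any of jar_a, jar_b's own z axis and vertical above 0.3 rad).
It also fails if it takes over 50 s, if anything falls off the work surface, if the arm or the gripper's body presses on something with over 40 N, if the wrist force passes 120 N, or if a joint passes its speed limit or range.

## Robot

A 6-joint arm with a two-finger parallel gripper is mounted at the origin on the work surface. World frame = base frame: x ahead of the robot, y to its left, z up, the work surface at z = 0. Lengths are in m, angles in rad, forces in N, time in s.
With the tool pointing down it reaches from about 0.25 to 0.775 m from the base axis. Payload 8.9 kg.
Tool frame: the origin (TCP) lies at the very end of the fingers, on their centre line; the grasp point (between the pads) lies 19 mm behind it; z points along the fingers, y is the line along which they close (so a half turn about z gives the same grasp; the last joint's range is limited). The gripper opens to 85 mm and grips with 20 to 120 N. Pads are 22 mm wide; open, the fingers measure 114 mm over their backs; the gripper's body (76 mm by 85 mm) begins 54 mm behind the grasp point. The pads swing forward as they close: fully open they stand 13 mm farther back than shut.
Start: joints at [1.093, 0.291, -0.153, 1.127, 0, 1.431], TCP at [0.174, 0.495, 0.231] pointing down, gripper open.
Joint ranges: [-2.52, 2.52], [-0.91, 1.74], [-1.3, 1.37], [-1.96, 2.02], [-1.52, 1.47], [-3.14, 3.14]. Speed limits (rad/s): [2.22, 2.22, 2.79, 3.14, 3.14, 3.14].

## Interface

Orientations are given as a 3x3 rotation matrix whose columns are the frame's x, y, z axes.
In Python, from plant import readout, imaging, ticket gives the robot as it stands.
- The arm moves only by the tool send_rows, never from a script. Its argument "rows" is a list of rows, each a list of 5 numbers: the opening, from -1 (shut) to 1 (fully open), then the shift along the tool's x, y, z scaled (see below), then the turn about the tool's z scaled (see below). A call has 1 to 12 rows; each row shifts and turns the commanded pose from where the row before left it, along the tool's axes as they then stand; what a row does not reach is not made up. The controller multiplies each number of a shift by 0.03 m and each number of a turn by 4 degrees. A row lasts 1/10 s, in which the tool goes at most 50 mm and 8.59 degrees, less where a joint would pass 70% of its speed; a pose out of reach is approached as far as the arm can. A call with a number of a shift or a turn outside -1 to 1 is refused whole. A call with a gripper value outside its range is refused whole. The fingers move at their own pace and stop on an object; the grip force is fixed at half the most. Time passes only in rows, so rows that do not move let the fingers close. It gives the time, the measured TCP pose, the force, the opening and the grip force at its end, in the units of the state.
- readout.read_state(): the state, without advancing time (a new reading comes with each control period).
- imaging.grab_frame(name): name is "side" or "top"; returns (picture, depth): 400x640x3 uint8, blue, green, red; 400x640 float32, m along the optical axis (not along the pixel's ray), 0 where there is no reading.
- imaging.camera_model(name): a dict with "K" (3x3 intrinsics, pixels), "rvec" (rotation vector, rad) and "tvec" (3), from world to camera coordinates, as OpenCV has them. Camera axes: x right, y down, z forward; pixel columns grow to the right and rows downward; lengths in m; the calibration is good to about 2 mm. A picture is of the moment at which its call begins. camera_model takes no time and is no camera call.
- ticket.finish_job(): hands the job in; it is judged then, once.
Trained networks look in the newest picture that a camera, given by its name, has taken for a name from the list of things; names that differ only in an ending like _2 or _b are one class to them, and where a whole thing is asked for, a point or a joint stands for the part that bears it (a point fixed in the world has none). Each returns a list of dicts, best first, with "score" (0 to 1); they miss things now and then, are a little off and sometimes report something else, mostly with a low value. They report only what shows in the picture. A call takes as long as a camera call. They do not tell look-alikes from the thing itself.
- imaging.recognise(camera, thing): "xy" ([column, row] in pixels, amid what is visible of it).
- imaging.regions_of(camera, thing): "region" (400x640 bool, what is visible of it) and "xy" ([column, row] in pixels, amid what is visible of it).
The state is a dict: "t": time; "joints": joint angles; "joint_velocities": joint speeds; "effort": joint torques, N m; "ee_pos": TCP position; "tcp_rot": TCP orientation; "ft_force": force on the tool from outside, world axes, zero at the start; "wrist_torque": the same for the moment, N m; "gripper_width": finger opening in m; "finger_force": force on a finger pad.
Only numpy, scipy, OpenCV 4.12 (cv2) and the standard library are available. Lean on these libraries where they do the work, as an engineer would, in place of code of your own. Each camera call takes 0.05 s, during which the arm holds its last target. There are 200 camera calls.

## Working session

There is one attempt and no reset: what is moved stays moved. The work goes in short steps, Python scripts to look and compute and a tool call to move; the robot and the scene stay as the last step left them, time stands still between calls to the robot, and variables do not carry over. Pictures are saved under pics/ and viewed, at most 10 in all, crops included, and the job is handed in when it is done.

Besides the shell and the picture viewer there is one more tool, called as a command line: name --pt "numbers of a row" for each row, then --argument value for the rest. send_rows: Moves the arm, as the interface text tells. Shifts and turns lie within -1 to 1; 1 stands for 0.03 m of shift or 4 degrees of turn. Its arguments: {"type":"object","properties":{"rows":{"type":"array"}},"required":["rows"]}

```bash
ls; mkdir -p pics; cat > h.py <<'E'
import numpy as np, cv2
from plant import readout, imaging, ticket
def cam(n):
    m=imaging.camera_model(n); R=cv2.Rodrigues(np.array(m["rvec"],float))[0]
    return np.array(m["K"],float),R,np.array(m["tvec"],float).ravel()
def cloud(n,d):
    K,R,t=cam(n); v,u=np.mgrid[:400,:640]
    p=np.stack([(u-K[0,2])/K[0,0]*d,(v-K[1,2])/K[1,1]*d,d],-1)
    return (p-t)@R
def proj(n,P):
    K,R,t=cam(n); q=(np.atleast_2d(P)@R.T+t)@K.T
    return q[:,:2]/q[:,2:]
E
python3 - <<'E'
from h import *
for n in("top","side"):
    im,d=imaging.grab_frame(n); cv2.imwrite(f"pics/{n}0.png",im); np.save(f"{n}0.npy",d)
    c=cloud(n,d)
    for th in("trough","nose","tail","nest","sealer_top","post_a","jar_a","lids","mould","spatula"):
        for r in imaging.recognise(n,th)[:4]:
            x,y=np.round(r["xy"]).astype(int); print(n,th,round(r["score"],2),x,y,c[y,x].round(3) if d[y,x]>0 else None)
E
```

```text
pics
top trough 0.93 201 278 [0.316 0.22  0.004]
top trough 0.79 346 288 [ 0.283 -0.199  0.004]
top trough 0.78 284 190 [ 0.569 -0.021  0.003]
top trough 0.45 275 137 [0.723 0.002 0.021]
top nose 0.8 284 188 [ 0.575 -0.021  0.002]
top nose 0.8 344 287 [ 0.287 -0.193  0.006]
top tail 0.74 283 189 [ 0.572 -0.019  0.004]
top tail 0.72 346 289 [ 0.281 -0.199  0.005]
top tail 0.69 200 278 [0.316 0.224 0.002]
top nest 0.61 153 195 [0.556 0.345 0.043]
top sealer_top 0.74 148 195 [0.555 0.353 0.059]
top post_a 0.53 273 134 [0.723 0.004 0.058]
top jar_a 0.94 349 198 [ 0.539 -0.206  0.082]
top jar_a 0.85 210 144 [0.691 0.173 0.086]
top jar_a 0.47 283 189 [ 0.572 -0.019  0.004]
top jar_a 0.45 440 261 [ 0.362 -0.462  0.04 ]
top lids 0.81 335 139 [ 0.714 -0.172  0.028]
top lids 0.63 353 193 [ 0.553 -0.217  0.084]
top mould 0.72 441 259 [ 0.367 -0.467  0.032]
top spatula 0.96 403 174 [ 0.613 -0.372  0.001]
side trough 0.9 224 138 [0.335 0.237 0.005]
side trough 0.88 229 264 [ 0.282 -0.188  0.006]
side trough 0.78 323 180 [ 0.563 -0.006  0.008]
side trough 0.43 403 298 [ 0.632 -0.384  0.005]
side nose 0.72 223 141 [0.33  0.224 0.006]
side nose 0.66 326 181 [ 0.57  -0.01   0.005]
side nose 0.6 225 264 [ 0.273 -0.185  0.006]
side nose 0.59 261 167 [0.414 0.083 0.014]
side tail 0.96 326 182 [ 0.57  -0.01   0.001]
side tail 0.81 219 142 [0.319 0.226 0.004]
side tail 0.8 228 265 [ 0.279 -0.19   0.006]
side tail 0.7 288 88 [0.559 0.354 0.047]
side nest 0.67 287 88 [0.555 0.352 0.049]
side nest 0.22 348 118 [0.687 0.157 0.055]
side sealer_top 0.66 287 90 [0.554 0.346 0.046]
side post_a 0.71 379 157 [0.723 0.002 0.037]
side post_a 0.61 260 165 [0.412 0.08  0.025]
side jar_a 0.97 348 115 [0.686 0.156 0.067]
side jar_a 0.62 340 236 [ 0.532 -0.241  0.087]
side lids 0.67 400 210 [ 0.709 -0.176  0.031]
side mould 0.66 292 370 [ 0.362 -0.475  0.041]
side spatula 0.83 402 299 [ 0.629 -0.384  0.003]
```

```bash
python3 -c "
import cv2,numpy as np
a=cv2.imread('pics/top0.png');print(a.shape)"
```

```text
(400, 640, 3)
```

View pics/top0.png

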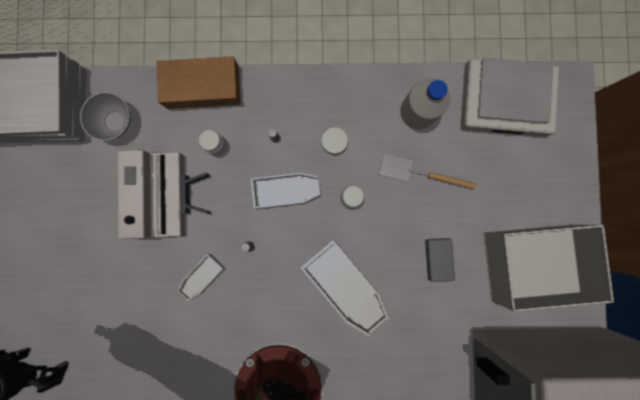

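View pics/side0.png

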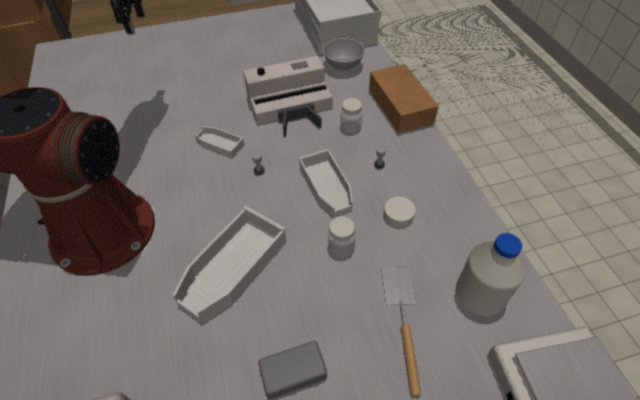

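The top picture shows three troughs: (285,190), (345,288) and (201,278). The one at (285,190) fits: it lies between the two posts (273,135) and (247,246), and its nose points at the jar (352,197). (345,288) looks larger and (201,278) smaller. I'll confirm by measuring each and viewing a crop.

```bash
python3 - <<'E'
from h import *
C={n:cloud(n,np.load(n+"0.npy")) for n in("top","side")}
def pts(x0,x1,y0,y1,z0,z1,ns=("top","side")):
    o=[]
    for n in ns:
        p=C[n].reshape(-1,3)[np.load(n+"0.npy").ravel()>0]
        o.append(p[(p[:,0]>x0)&(p[:,0]<x1)&(p[:,1]>y0)&(p[:,1]<y1)&(p[:,2]>z0)&(p[:,2]<z1)])
    return np.vstack(o)
for nm,b in dict(mid=(.48,.64,-.14,.1),big=(.14,.42,-.34,-.07),small=(.24,.40,.14,.31)).items():
  for n in("top","side"):
    P=pts(*b,.012,.06,(n,)); r=cv2.minAreaRect(P[:,:2].astype(np.float32)*1000); print(nm,n,len(P),np.round(r[0]),np.round(r[1]),round(r[2],1),"z",np.percentile(P[:,2],[50,95]).round(3))
for nm,b in dict(postA=(.69,.76,-.03,.04),postB=(.37,.45,.05,.12),jarA=(.48,.60,-.28,-.15),jarB=(.63,.74,.10,.22),lids=(.66,.77,-.24,-.12)).items():
  for n in("top","side"):
    P=pts(*b,.02,.1,(n,)); print(nm,n,len(P),P[:,:2].mean(0).round(3),np.ptp(P,axis=0).round(3),P[:,2].max().round(3))
for n in("top","side"):
  # sealer front edge by y bins over x
  P=pts(.40,.72,.20,.36,.041,.05,(n,)); 
  xs=np.arange(.43,.70,.01); e=[]
  for x in xs:
    q=P[(abs(P[:,0]-x)<.005)]; q=q[q[:,1]>.26]
    if len(q): e.append((x,q[:,1].min()))
  e=np.array(e); print(n,"sealer front",e.round(3).tolist())
  P=pts(.48,.66,.19,.275,.015,.06,(n,)); print("cheeks",len(P)); print(P[np.argsort(P[:,0])][::max(1,len(P)//25)].round(3).tolist())
a=cv2.imread("pics/top0.png")[110:300,120:380]; b=cv2.imread("pics/side0.png")[70:230,230:430]
a=cv2.resize(a,None,fx=2.3,fy=2.3,interpolation=2);cv2.imwrite("pics/c1.png",a)
E
```

```text
mid top 404 [569. -27.] [ 86. 193.] 5.9 z [0.034 0.04 ]
mid side 846 [569. -28.] [ 88. 199.] 5.9 z [0.03 0.04]
big top 777 [ 285. -199.] [267. 120.] 39.6 z [0.048 0.054]
big side 3001 [ 285. -200.] [268. 122.] 39.5 z [0.038 0.054]
small top 214 [318. 223.] [ 61. 136.] 46.5 z [0.024 0.029]
small side 431 [317. 222.] [ 66. 141.] 47.6 z [0.021 0.029]
postA top 63 [0.727 0.007] [0.021 0.022 0.042] 0.063
postA side 108 [0.726 0.003] [0.023 0.022 0.043] 0.064
postB top 63 [0.408 0.083] [0.022 0.021 0.017] 0.064
postB side 108 [0.407 0.078] [0.024 0.024 0.044] 0.065
jarA top 408 [ 0.543 -0.212] [0.061 0.061 0.067] 0.089
jarA side 877 [ 0.54  -0.228] [0.063 0.063 0.072] 0.092
jarB top 517 [0.699 0.172] [0.062 0.058 0.07 ] 0.09
jarB side 598 [0.698 0.163] [0.062 0.065 0.07 ] 0.09
lids top 538 [ 0.711 -0.168] [0.076 0.072 0.013] 0.035
lids side 670 [ 0.708 -0.173] [0.075 0.077 0.017] 0.037
top sealer front [[0.44, 0.268], [0.45, 0.269], [0.46, 0.27], [0.47, 0.271], [0.48, 0.271], [0.49, 0.27], [0.5, 0.271], [0.51, 0.264], [0.52, 0.26], [0.53, 0.261], [0.54, 0.26], [0.55, 0.26], [0.56, 0.272], 
[... 1064 characters left out ...]
.62, 0.272], [0.63, 0.271], [0.64, 0.273], [0.65, 0.272], [0.66, 0.27], [0.67, 0.271], [0.68, 0.274]]
cheeks 736
[[0.48, 0.266, 0.023], [0.489, 0.27, 0.037], [0.499, 0.269, 0.02], [0.505, 0.26, 0.04], [0.509, 0.213, 0.041], [0.512, 0.201, 0.046], [0.517, 0.215, 0.021], [0.521, 0.231, 0.026], [0.529, 0.258, 0.044], [0.537, 0.257, 0.028], [0.544, 0.257, 0.041], [0.551, 0.254, 0.03], [0.559, 0.259, 0.035], [0.568, 0.257, 0.035], [0.576, 0.273, 0.047], [0.584, 0.258, 0.042], [0.591, 0.254, 0.016], [0.595, 0.245, 0.037], [0.6, 0.271, 0.046], [0.604, 0.22, 0.04], [0.607, 0.212, 0.023], [0.611, 0.204, 0.021], [0.615, 0.198, 0.036], [0.622, 0.274, 0.027], [0.64, 0.272, 0.024], [0.654, 0.274, 0.031]]
```

View pics/c1.png

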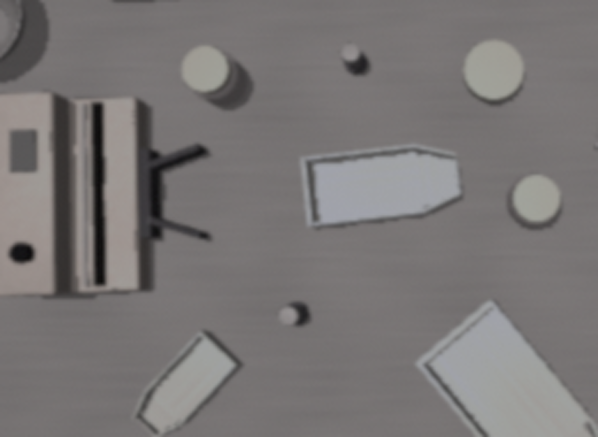

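The trough at crop (385,187) measures 86 x 193 mm, so it is the one meant; the others are 120 x 267 and 61 x 136. Its nose points to the right, towards jar_a. My plan is to grip the tail wall, turn the trough about its own centre (over 40 mm clear of the posts, jar_a and lids), then slide it along +y into the nest.

```bash
python3 - <<'E'
from h import *
s=readout.read_state(); R=np.array(s["tcp_rot"]); print(R.round(3),np.array(s["ee_pos"]).round(4),s["joints"],s["gripper_width"])
# nest frame from cheeks: inner/outer lines at z>.015, stop
for n in("top","side"):
    c=cloud(n,np.load(n+"0.npy")).reshape(-1,3); P=c[(c[:,2]>.015)&(c[:,2]<.05)&(c[:,1]>.193)&(c[:,1]<.25)&(c[:,0]>.48)&(c[:,0]<.65)]
    for sd in(0,1):
        q=P[(P[:,0]>.562)==bool(sd)]; v=cv2.fitLine(q[:,:2].astype(np.float32),2,0,.01,.01).ravel(); 
        f=lambda y:v[2]+(y-v[3])*v[0]/v[1]
        print(n,sd,len(q),"x at y=.2,.255",round(f(.2),4),round(f(.255),4),"ymin",q[:,1].min().round(3))
    P=c[(c[:,2]>.01)&(c[:,2]<.036)&(c[:,0]>.54)&(c[:,0]<.585)&(c[:,1]>.24)&(c[:,1]<.29)]; print("stop",len(P),np.median(P,0).round(4))
    P=c[(c[:,2]>.046)&(c[:,2]<.12)&(c[:,1]>.25)&(c[:,1]<.45)&(c[:,0]>.4)&(c[:,0]<.72)]; print("sealer rect",cv2.minAreaRect(P[:,:2].astype(np.float32)*1000))
E
```

```text
[[-0.943  0.332  0.   ]
 [ 0.332  0.943  0.   ]
 [-0.     0.    -1.   ]] [0.1745 0.4952 0.2313] [ 1.09269360e+00  2.90701596e-01 -1.53384376e-01  1.12670159e+00
 -9.66809300e-06  1.43152281e+00] 0.08551716663562688
top 0 74 x at y=.2,.255 0.508 0.5263 ymin 0.195
top 1 89 x at y=.2,.255 0.6158 0.5944 ymin 0.198
stop 49 [0.5617 0.2585 0.0253]
sealer rect ((582.7508544921875, 349.8903503417969), (292.6454772949219, 166.67926025390625), 6.134264945983887)
side 0 71 x at y=.2,.255 0.5081 0.527 ymin 0.194
side 1 122 x at y=.2,.255 0.6142 0.5917 ymin 0.195
stop 98 [0.5613 0.258  0.0243]
sealer rect ((579.7158203125, 355.7494201660156), (285.8258361816406, 176.4198760986328), 2.1618690490722656)
```

```bash
cat > plan.py <<'E'
import sys,json
from h import *
def plan(way,open_,pose=None):
    """way: list of (x,y,z,yaw_deg of tool y,nrows) straight interpolation; prints rows."""
    s=readout.read_state(); R=np.array(s["tcp_rot"])
    p=np.array(s["ee_pos"]); w=np.degrees(np.arctan2(R[1,1],R[0,1]))
    if pose is not None: p,w=np.array(pose[:3]),pose[3]
    rows=[]
    for x,y,z,yaw,n in way:
        p0=p.copy();w0=w;d=(yaw-w0+180)%360-180
        for i in range(1,n+1):
            t=p0+(np.array([x,y,z])-p0)*i/n; ww=w0+d*i/n; a=np.radians(w)
            Y=np.array([np.cos(a),np.sin(a),0]);Z=np.array([0,0,-1.]);X=np.cross(Y,Z)
            q=np.round(np.array([X,Y,Z])@(t-p)/.03,2); k=round(-((ww-w+180)%360-180)/4,2)
            p=p+.03*(q@np.array([X,Y,Z])); w=w-4*k; rows.append([open_,*(q+0).tolist(),k])
    print("max",np.abs(np.array(rows)[:,1:]).max(),"end",p.round(4),round(w,2))
    for i in range(0,len(rows),12): print(json.dumps(rows[i:i+12]))
    return [*p,w]
def tool(c,yaw,xt,yt):
    "trough centre c, nose heading yaw deg -> world point of trough (xt,yt)"
    a=np.radians(yaw); return c[0]+xt*np.cos(a)-yt*np.sin(a), c[1]+xt*np.sin(a)+yt*np.cos(a)
E
python3 - <<'E'
from plan import *
g=tool((.569,-.028),-84.1,-.03,.041);print(g)
e=plan([(*g,.2,5.9,23)],1); plan([(*g,.045,5.9,6)],1,e)
E
```

```text
(np.float64(0.6066990393981867), np.float64(0.0060555785217923505))
max 0.95 end [0.6066 0.0061 0.2001] 5.91
[[1, -0.83, -0.46, 0.05, 0.7], [1, -0.84, -0.42, 0.04, 0.71], [1, -0.87, -0.38, 0.05, 0.7], [1, -0.89, -0.33, 0.04, 0.7], [1, -0.9, -0.29, 0.05, 0.71], [1, -0.91, -0.25, 0.04, 0.7], [1, -0.92, -0.2, 0.05, 0.7], [1, -0.94, -0.15, 0.04, 0.7], [1, -0.94, -0.11, 0.05, 0.71], [1, -0.94, -0.06, 0.04, 0.7], [1, -0.95, -0.02, 0.05, 0.7], [1, -0.94, 0.03, 0.04, 0.71]]
[[1, -0.95, 0.08, 0.05, 0.7], [1, -0.93, 0.12, 0.05, 0.7], [1, -0.94, 0.17, 0.04, 0.71], [1, -0.92, 0.21, 0.05, 0.7], [1, -0.91, 0.26, 0.04, 0.7], [1, -0.89, 0.3, 0.05, 0.71], [1, -0.88, 0.35, 0.04, 0.7], [1, -0.87, 0.39, 0.05, 0.7], [1, -0.84, 0.43, 0.04, 0.71], [1, -0.82, 0.47, 0.05, 0.7], [1, -0.79, 0.51, 0.04, 0.7]]
max 0.87 end [0.6066 0.0061 0.045 ] 5.91
[[1, 0.0, 0.0, 0.86, 0.0], [1, 0.0, 0.0, 0.86, 0.0], [1, 0.0, 0.0, 0.87, 0.0], [1, 0.0, 0.0, 0.86, 0.0], [1, 0.0, 0.0, 0.86, 0.0], [1, 0.0, 0.0, 0.86, 0.0]]
```

send_rows --pt "1 -0.83 -0.46 0.05 0.7" --pt "1 -0.84 -0.42 0.04 0.71" --pt "1 -0.87 -0.38 0.05 0.7" --pt "1 -0.89 -0.33 0.04 0.7" --pt "1 -0.9 -0.29 0.05 0.71" --pt "1 -0.91 -0.25 0.04 0.7" --pt "1 -0.92 -0.2 0.05 0.7" --pt "1 -0.94 -0.15 0.04 0.7" --pt "1 -0.94 -0.11 0.05 0.71" --pt "1 -0.94 -0.06 0.04 0.7" --pt "1 -0.95 -0.02 0.05 0.7" --pt "1 -0.94 0.03 0.04 0.71"

```text
t: 2.3
ee_pos: [0.4007, 0.2391, 0.2151]
tcp_rot: [[-0.598, 0.802, 0.0], [0.802, 0.598, 0.0], [-0.0, 0.0, -1.0]]
ft_force: [1.3, 0.1, -0.1]
gripper_width: 0.0851
finger_force: 0.0
```

send_rows --pt "1 -0.95 0.08 0.05 0.7" --pt "1 -0.93 0.12 0.05 0.7" --pt "1 -0.94 0.17 0.04 0.71" --pt "1 -0.92 0.21 0.05 0.7" --pt "1 -0.91 0.26 0.04 0.7" --pt "1 -0.89 0.3 0.05 0.71" --pt "1 -0.88 0.35 0.04 0.7" --pt "1 -0.87 0.39 0.05 0.7" --pt "1 -0.84 0.43 0.04 0.71" --pt "1 -0.82 0.47 0.05 0.7" --pt "1 -0.79 0.51 0.04 0.7" --pt "1 0 0 0 0"

```text
t: 3.5
ee_pos: [0.6084, 0.0035, 0.1995]
tcp_rot: [[-0.099, 0.995, 0.001], [0.995, 0.099, -0.001], [-0.001, 0.001, -1.0]]
ft_force: [-0.3, 0.3, -0.2]
gripper_width: 0.0854
finger_force: 0.0
```

```bash
python3 - <<'E'
from plan import *
g=tool((.569,-.028),-84.1,-.03,.041)
plan([(*g,.045,5.9,7),(*g,.012,5.9,4)],1)
E
```

```text
max 0.74 end [0.6066 0.0061 0.012 ] 5.92
[[1, 0.01, -0.01, 0.74, -0.01], [1, 0.02, 0.0, 0.73, -0.01], [1, 0.01, -0.01, 0.74, -0.0], [1, 0.01, -0.01, 0.73, -0.01], [1, 0.01, 0.0, 0.74, -0.01], [1, 0.02, -0.01, 0.73, -0.01], [1, 0.01, -0.01, 0.74, -0.01], [1, 0.0, 0.0, 0.27, 0.0], [1, 0.0, 0.0, 0.28, 0.0], [1, 0.0, 0.0, 0.27, 0.0], [1, 0.0, 0.0, 0.28, 0.0]]
```

send_rows --pt "1 0 0 0.74 0" --pt "1 0 0 0.73 0" --pt "1 0 0 0.74 0" --pt "1 0 0 0.73 0" --pt "1 0 0 0.74 0" --pt "1 0 0 0.73 0" --pt "1 0 0 0.74 0" --pt "1 0 0 0.27 0" --pt "1 0 0 0.28 0" --pt "1 0 0 0.27 0" --pt "1 0 0 0.27 0" --pt "1 0 0 0 0"

```text
t: 4.7
ee_pos: [0.6062, 0.0062, 0.0122]
tcp_rot: [[-0.103, 0.995, -0.001], [0.995, 0.103, 0.0], [0.0, -0.001, -1.0]]
ft_force: [-0.6, 1.0, -0.1]
gripper_width: 0.0851
finger_force: 0.0
```

send_rows --pt "-1 0 0 0 0" --pt "-1 0 0 0 0" --pt "-1 0 0 0 0" --pt "-1 0 0 0 0" --pt "-1 0 0 0 0" --pt "-1 0 0 0 0" --pt "-1 0 0 0 0" --pt "-1 0 0 0 0"

```text
t: 5.5
ee_pos: [0.6068, 0.0061, 0.0132]
tcp_rot: [[-0.103, 0.995, 0.001], [0.995, 0.103, -0.0], [-0.0, 0.001, -1.0]]
ft_force: [-0.8, -0.3, 3.9]
gripper_width: 0.0027
finger_force: 59.7
```

```bash
python3 - <<'E'
from h import *
im,d=imaging.grab_frame("side"); cv2.imwrite("pics/s1.png",cv2.resize(im[90:270,200:440],None,fx=3,fy=3))
s=readout.read_state();print(s["ee_pos"],s["ft_force"],s["gripper_width"])
E
```

```text
[0.60680979 0.0060691  0.01315462] [-0.22073028  0.31788315  4.56466345] 0.002640742719175788
```

View pics/s1.png

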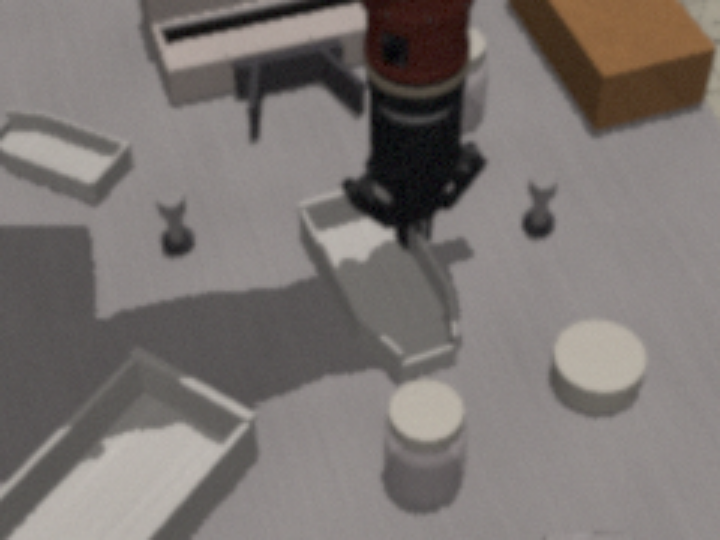

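The side view shows the wall gripped on the far side of the trough (crop 415,235), with the trough flat. Next I'll turn it about its own centre.

```bash
python3 - <<'E'
from plan import *
s=readout.read_state();z=s["ee_pos"][2]
h0=-84.1;h1=91.3;n=46;W=[]
for i in range(1,n+1):
    f=i/n;h=h0+(h1-h0)*f; c=(.569-.006*f,-.028); W.append((*tool(c,h,-.03,.041),z,h+90,1))
plan(W,-1)
E
```

```text
max 0.96 end [ 0.5228 -0.0589  0.0132] 181.31
[[-1, 0.09, -0.08, 0.0, -0.95], [-1, 0.09, -0.07, 0.0, -0.95], [-1, 0.09, -0.08, 0.0, -0.96], [-1, 0.09, -0.07, 0.0, -0.95], [-1, 0.09, -0.07, 0.0, -0.95], [-1, 0.09, -0.08, 0.0, -0.96], [-1, 0.09, -0.07, 0.0, -0.95], [-1, 0.09, -0.07, 0.0, -0.95], [-1, 0.09, -0.08, 0.0, -0.96], [-1, 0.09, -0.07, 0.0, -0.95], [-1, 0.09, -0.07, 0.0, -0.95], [-1, 0.1, -0.07, 0.0, -0.96]]
[[-1, 0.09, -0.08, 0.0, -0.95], [-1, 0.09, -0.07, 0.0, -0.95], [-1, 0.09, -0.07, 0.0, -0.96], [-1, 0.1, -0.07, 0.0, -0.95], [-1, 0.09, -0.07, 0.0, -0.95], [-1, 0.09, -0.07, 0.0, -0.96], [-1, 0.09, -0.07, 0.0, -0.95], [-1, 0.1, -0.07, 0.0, -0.95], [-1, 0.09, -0.07, 0.0, -0.96], [-1, 0.09, -0.07, 0.0, -0.95], [-1, 0.1, -0.07, 0.0, -0.95], [-1, 0.09, -0.07, 0.0, -0.96]]
[[-1, 0.09, -0.07, 0.0, -0.95], [-1, 0.1, -0.07, 0.0, -0.95], [-1, 0.09, -0.07, 0.0, -0.96], [-1, 0.09, -0.07, 0.0, -0.95], [-1, 0.1, -0.06, 0.0, -0.95], [-1, 0.09, -0.07, 0.0, -0.96], [-1, 0.09, -0.07, 0.0, -0.95], [-1, 0.09, -0.07, 0.0, -0.95], [-1, 0.09, -0.06, 0.0, -0.96], [-1, 0.1, -0.07, 0.0, -0.95], [-1, 0.09, -0.07, 0.0, -0.95], [-1, 0.09, -0.06, 0.0, -0.96]]
[[-1, 0.09, -0.07, 0.0, -0.95], [-1, 0.09, -0.06, 0.0, -0.95], [-1, 0.09, -0.07, 0.0, -0.96], [-1, 0.09, -0.07, 0.0, -0.95], [-1, 0.09, -0.06, 0.0, -0.95], [-1, 0.09, -0.07, 0.0, -0.95], [-1, 0.09, -0.06, 0.0, -0.96], [-1, 0.09, -0.07, 0.0, -0.95], [-1, 0.09, -0.06, 0.0, -0.95], [-1, 0.09, -0.07, 0.0, -0.96]]
```

send_rows --pt "-1 0.09 -0.08 0.0 -0.95" --pt "-1 0.09 -0.07 0.0 -0.95" --pt "-1 0.09 -0.08 0.0 -0.96" --pt "-1 0.09 -0.07 0.0 -0.95" --pt "-1 0.09 -0.07 0.0 -0.95" --pt "-1 0.09 -0.08 0.0 -0.96" --pt "-1 0.09 -0.07 0.0 -0.95" --pt "-1 0.09 -0.07 0.0 -0.95" --pt "-1 0.09 -0.08 0.0 -0.96" --pt "-1 0.09 -0.07 0.0 -0.95" --pt "-1 0.09 -0.07 0.0 -0.95" --pt "-1 0.1 -0.07 0.0 -0.96"

```text
t: 6.75
ee_pos: [0.5696, 0.0229, 0.0132]
tcp_rot: [[-0.786, 0.618, 0.001], [0.618, 0.786, -0.0], [-0.001, 0.001, -1.0]]
ft_force: [1.3, 0.2, 2.6]
gripper_width: 0.0028
finger_force: 59.7
```

```bash
python3 - <<'E'
from h import *
im,d=imaging.grab_frame("top"); cv2.imwrite("pics/t2.png",cv2.resize(im[110:300,120:380],None,fx=2.3,fy=2.3))
E
```

```text
(no output)
```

View pics/t2.png

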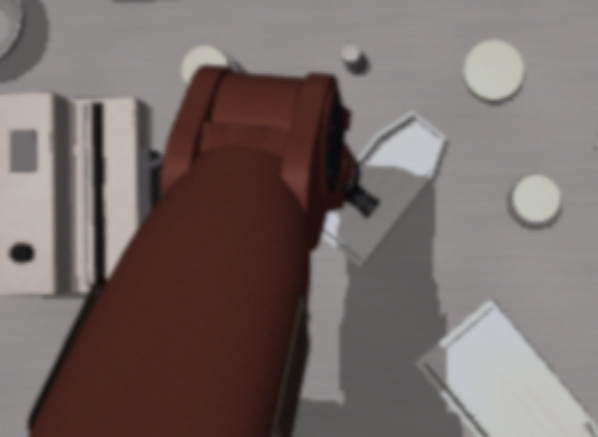

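The trough is turning with the gripper; its nose is at crop (428,122), well clear of post_a (352,58) and the lids. I'll carry on.

send_rows --pt "-1 0.09 -0.08 0.0 -0.95" --pt "-1 0.09 -0.07 0.0 -0.95" --pt "-1 0.09 -0.07 0.0 -0.96" --pt "-1 0.1 -0.07 0.0 -0.95" --pt "-1 0.09 -0.07 0.0 -0.95" --pt "-1 0.09 -0.07 0.0 -0.96" --pt "-1 0.09 -0.07 0.0 -0.95" --pt "-1 0.1 -0.07 0.0 -0.95" --pt "-1 0.09 -0.07 0.0 -0.96" --pt "-1 0.09 -0.07 0.0 -0.95" --pt "-1 0.1 -0.07 0.0 -0.95" --pt "-1 0.09 -0.07 0.0 -0.96"

```text
t: 8.0
ee_pos: [0.531, 0.0089, 0.0132]
tcp_rot: [[-0.991, -0.13, 0.001], [-0.13, 0.991, 0.0], [-0.001, 0.0, -1.0]]
ft_force: [1.0, 2.2, 3.7]
gripper_width: 0.0027
finger_force: 59.8
```

send_rows --pt "-1 0.09 -0.07 0.0 -0.95" --pt "-1 0.1 -0.07 0.0 -0.95" --pt "-1 0.09 -0.07 0.0 -0.96" --pt "-1 0.09 -0.07 0.0 -0.95" --pt "-1 0.1 -0.06 0.0 -0.95" --pt "-1 0.09 -0.07 0.0 -0.96" --pt "-1 0.09 -0.07 0.0 -0.95" --pt "-1 0.09 -0.07 0.0 -0.95" --pt "-1 0.09 -0.06 0.0 -0.96" --pt "-1 0.1 -0.07 0.0 -0.95" --pt "-1 0.09 -0.07 0.0 -0.95" --pt "-1 0.09 -0.06 0.0 -0.96"

```text
t: 9.2
ee_pos: [0.5135, -0.0273, 0.0131]
tcp_rot: [[-0.598, -0.801, 0.001], [-0.801, 0.598, 0.0], [-0.001, -0.0, -1.0]]
ft_force: [0.4, 0.9, 4.5]
gripper_width: 0.003
finger_force: 60.0
```

send_rows --pt "-1 0.09 -0.07 0.0 -0.95" --pt "-1 0.09 -0.06 0.0 -0.95" --pt "-1 0.09 -0.07 0.0 -0.96" --pt "-1 0.09 -0.07 0.0 -0.95" --pt "-1 0.09 -0.06 0.0 -0.95" --pt "-1 0.09 -0.07 0.0 -0.95" --pt "-1 0.09 -0.06 0.0 -0.96" --pt "-1 0.09 -0.07 0.0 -0.95" --pt "-1 0.09 -0.06 0.0 -0.95" --pt "-1 0.09 -0.07 0.0 -0.96" --pt "-1 0 0 0 0"

```text
t: 10.3
ee_pos: [0.5231, -0.0592, 0.0132]
tcp_rot: [[0.023, -1.0, 0.001], [-1.0, -0.023, -0.0], [0.0, -0.001, -1.0]]
ft_force: [0.3, -1.2, 3.7]
gripper_width: 0.0027
finger_force: 60.0
```

```bash
cat > meas.py <<'E'
from h import *
def meas(n,b):
    im,d=imaging.grab_frame(n); c=cloud(n,d).reshape(-1,3); p=c[d.ravel()>0]
    k=(p[:,0]>b[0])&(p[:,0]<b[1])&(p[:,1]>b[2])&(p[:,1]<b[3])&(p[:,2]>.012)&(p[:,2]<.043); P=p[k]
    return im,P
E
python3 - <<'E'
from meas import *
im,P=meas("side",(.48,.65,-.16,.1))
r=cv2.minAreaRect(P[:,:2].astype(np.float32)*1000); print(len(P),r)
for a,b in((-.13,-.1),(-.09,-.05),(-.03,.0),(.02,.05),(.06,.1)):
    q=P[(P[:,1]>a)&(P[:,1]<b)]; 
    if len(q): print(a,q[:,0].min().round(4),q[:,0].max().round(4))
print("y",P[:,1].min(),P[:,1].max())
cv2.imwrite("pics/s3.png",cv2.resize(im[60:260,200:440],None,fx=3,fy=3))
E
```

```text
553 ((556.69970703125, -41.51049041748047), (99.26197814941406, 169.33204650878906), 2.031865119934082)
-0.13 0.521 0.6081
-0.09 0.508 0.6078
-0.03 0.6011 0.6059
0.02 0.5934 0.6021
y -0.12671481301425436 0.04458190555501096
```

View pics/s3.png

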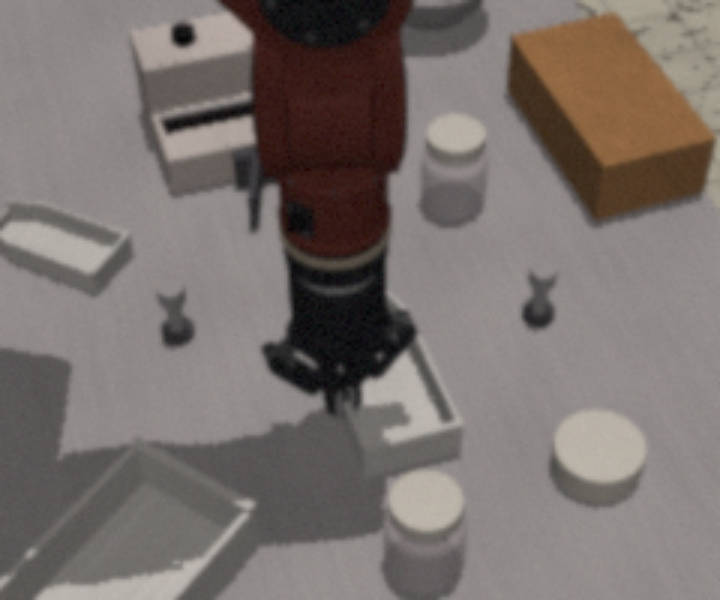

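The trough is now turned round: its square tail is near jar_a at crop (410,445), its nose points at the nest, and both posts are clear. Next I'll slide it towards the nest.

send_rows --pt "-1 -0.3 -0.01 0 0" --pt "-1 -0.5 -0.01 0 0" --pt "-1 -0.5 -0.01 0 0" --pt "-1 -0.5 -0.02 0 0" --pt "-1 -0.5 -0.01 0 0" --pt "-1 -0.5 -0.01 0 0" --pt "-1 -0.5 -0.01 0 0" --pt "-1 -0.5 -0.02 0 0" --pt "-1 -0.5 -0.01 0 0" --pt "-1 -0.5 -0.01 0 0" --pt "-1 -0.4 -0.01 0 0" --pt "-1 -0.3 0 0 0"

```text
t: 11.55
ee_pos: [0.5226, 0.1071, 0.0131]
tcp_rot: [[0.022, -1.0, 0.0], [-1.0, -0.022, -0.001], [0.001, -0.0, -1.0]]
ft_force: [0.0, -5.6, 6.6]
gripper_width: 0.0026
finger_force: 60.2
```

send_rows --pt "-1 -0.2 0 0 0" --pt "-1 -0.2 0 0 0" --pt "-1 -0.1 0 0 0" --pt "-1 -0.1 0 0 0"

```text
t: 11.95
ee_pos: [0.5222, 0.1246, 0.0132]
tcp_rot: [[0.022, -1.0, 0.0], [-1.0, -0.022, -0.001], [0.001, -0.0, -1.0]]
ft_force: [-0.0, -5.1, 7.1]
gripper_width: 0.0029
finger_force: 60.3
```

```bash
python3 - <<'E'
from meas import *
s=readout.read_state();print(s["ee_pos"],s["ft_force"],s["wrist_torque"])
im,P=meas("side",(.48,.65,.03,.2))
for a,b in((.06,.075),(.08,.1),(.1,.14),(.14,.18)):
    q=P[(P[:,1]>a)&(P[:,1]<b)]; 
    if len(q): print(a,q[:,0].min().round(4),q[:,0].max().round(4))
print("y",np.sort(P[:,1])[[0,5,20,50]])
E
```

```text
[0.5222368  0.12456006 0.01316889] [-0.0246758  -5.14245747  7.08577322] [-0.92183886  0.03148593 -0.06371942]
0.06 0.5209 0.6073
0.08 0.5202 0.6067
0.1 0.5071 0.6063
0.14 0.6004 0.6047
y [0.05630651 0.05764957 0.05871403 0.05985324]
```

send_rows --pt "-1 -0.1 0 0 0" --pt "-1 -0.1 0 0 0" --pt "-1 0 0 0 0"

```text
t: 12.3
ee_pos: [0.522, 0.1308, 0.0132]
tcp_rot: [[0.022, -1.0, 0.0], [-1.0, -0.022, -0.0], [0.0, -0.0, -1.0]]
ft_force: [0.4, -2.6, 7.1]
gripper_width: 0.0029
finger_force: 60.2
```

send_rows --pt "-1 -0.05 0 0 0" --pt "-1 -0.05 0 0 0" --pt "-1 0 0 0 0"

```text
t: 12.6
ee_pos: [0.522, 0.131, 0.0131]
tcp_rot: [[0.02, -1.0, 0.0], [-1.0, -0.02, -0.006], [0.006, -0.0, -1.0]]
ft_force: [0.1, -17.1, 8.2]
gripper_width: 0.0028
finger_force: 60.5
```

send_rows --pt "0 0 0 0 0" --pt "0 0 0 0 0" --pt "0 0 0 0 0" --pt "0 0 0 0 0" --pt "0 0 0 -0.5 0" --pt "0 0 0 -1 0" --pt "0 0 0 -1 0" --pt "0 0.3 0 -1 0" --pt "0 1 0 -1 0" --pt "0 1 0 -0.5 0" --pt "-1 1 0 0 0" --pt "-1 1 0 0 0"

```text
t: 13.8
ee_pos: [0.5253, 0.0034, 0.1636]
tcp_rot: [[0.023, -1.0, 0.001], [-1.0, -0.023, 0.0], [-0.0, -0.001, -1.0]]
ft_force: [1.0, 0.4, -1.4]
gripper_width: 0.0147
finger_force: 0.0
```

```bash
python3 - <<'E'
from meas import *
s=readout.read_state();print(s["ee_pos"],s["ft_force"])
for n in("side","top"):
    im,P=meas(n,(.48,.65,.03,.2))
    print(n,len(P))
    for a,b in((.06,.08),(.08,.1),(.1,.13),(.13,.16),(.16,.18)):
        q=P[(P[:,1]>a)&(P[:,1]<b)]
        if len(q): print(a,q[:,0].min().round(4),q[:,0].max().round(4))
    print("y",np.sort(P[:,1])[[0,5,20,50]])
    if n=="side": cv2.imwrite("pics/s5.png",cv2.resize(im[60:230,210:400],None,fx=3.4,fy=3.4,interpolation=2))
E
```

```text
[0.52533465 0.00338035 0.16359343] [ 1.04032978  0.44641888 -1.38480018]
side 492
0.06 0.5203 0.6071
0.08 0.52 0.6061
0.1 0.5196 0.6058
0.13 0.519 0.6056
0.16 0.5187 0.6047
y [0.06224716 0.06341911 0.06523112 0.06618921]
top 0Traceback (most recent call last):
  File "<stdin>", line 9, in <module>
IndexError: index 0 is out of bounds for axis 0 with size 0
```

View pics/s5.png

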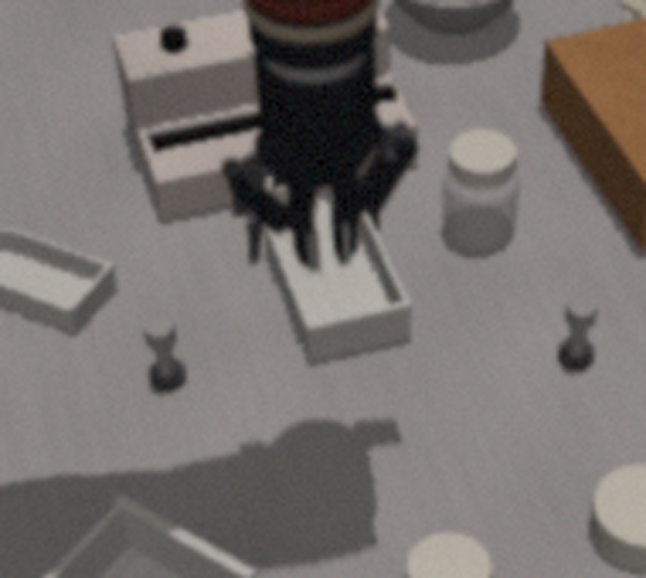

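The trough sits in the nest between the cheeks and straight, with its tail at y≈0.065 against about 0.067 expected. I'll give the middle of the tail a light push with shut fingers to seat it fully.

send_rows --pt "-1 -0.2 -0.6 0.2 0" --pt "-1 -0.2 -0.67 0.6 0" --pt "-1 0 0 0.9 0" --pt "-1 0 0 0.9 0" --pt "-1 0 0 0.9 0" --pt "-1 0 0 0.8 0" --pt "-1 0 0 0.5 0" --pt "-1 -0.3 0 0 0" --pt "-1 -0.3 0 0 0" --pt "-1 -0.2 0 0 0" --pt "-1 -0.1 0 0 0" --pt "-1 -0.1 0 0 0"

```text
t: 15.1
ee_pos: [0.5627, 0.0476, 0.0197]
tcp_rot: [[0.023, -1.0, 0.001], [-1.0, -0.023, -0.0], [0.0, -0.001, -1.0]]
ft_force: [0.1, -1.0, -0.7]
gripper_width: -0.0001
finger_force: 0.0
```

send_rows --pt "-1 -0.1 0 0 0" --pt "-1 -0.1 0 0 0" --pt "-1 -0.1 0 0 0" --pt "-1 0 0 0 0"

```text
t: 15.5
ee_pos: [0.562, 0.0563, 0.0189]
tcp_rot: [[0.023, -1.0, 0.0], [-1.0, -0.023, 0.0], [-0.0, -0.0, -1.0]]
ft_force: [-0.2, 0.0, -0.2]
gripper_width: 0.0001
finger_force: 0.0
```

send_rows --pt "-1 -0.07 0 0 0" --pt "-1 -0.07 0 0 0" --pt "-1 0 0 0 0"

```text
t: 15.8
ee_pos: [0.5629, 0.0568, 0.0192]
tcp_rot: [[0.02, -1.0, 0.001], [-1.0, -0.02, -0.007], [0.007, -0.001, -1.0]]
ft_force: [1.5, -16.6, -0.6]
gripper_width: 0.0
finger_force: 8.0
```

send_rows --pt "-1 -0.08 0 0 0" --pt "-1 0 0 0 0" --pt "-1 0 0 0 0"

```text
t: 16.1
ee_pos: [0.5631, 0.0569, 0.0193]
tcp_rot: [[0.019, -1.0, 0.002], [-1.0, -0.019, -0.011], [0.011, -0.002, -1.0]]
ft_force: [1.2, -25.4, 1.6]
gripper_width: -0.0002
finger_force: 13.1
```

send_rows --pt "-1 0.2 0 0 0" --pt "-1 0.4 0 0 0" --pt "-1 0.6 0 0 0" --pt "-1 0.3 0 -0.8 0" --pt "-1 0 0 -1 0" --pt "-1 0 0 -1 0" --pt "-1 0 0 -1 0" --pt "-1 0 0.9 -1 0" --pt "-1 0 1 -1 0" --pt "-1 0 1 -0.5 0" --pt "-1 0 1 0 0" --pt "-1 0 1 0 0"

```text
t: 17.3
ee_pos: [0.4149, 0.0142, 0.2084]
tcp_rot: [[0.023, -1.0, 0.001], [-1.0, -0.023, 0.0], [-0.0, -0.001, -1.0]]
ft_force: [0.0, 0.4, 0.2]
gripper_width: 0.0001
finger_force: 0.0
```

send_rows --pt "-1 1 1 0 0" --pt "-1 1 0.6 0 0" --pt "-1 1 0 0 0" --pt "-1 1 0 0 0" --pt "-1 1 0 0 0" --pt "-1 0.5 0 0 0" --pt "-1 0 0 0 0" --pt "-1 0 0 0 0"

```text
t: 18.1
ee_pos: [0.3713, -0.1515, 0.2078]
tcp_rot: [[0.022, -1.0, -0.0], [-1.0, -0.022, 0.001], [-0.001, 0.0, -1.0]]
ft_force: [0.3, 0.9, -0.9]
gripper_width: 0.0002
finger_force: 0.0
```

```bash
python3 - <<'E'
from meas import *
s=readout.read_state();print(s["ee_pos"],s["ft_force"])
for n in("side","top"):
    im,P=meas(n,(.48,.65,.04,.19))
    print(n,len(P))
    for a,b in((.06,.08),(.08,.1),(.1,.13),(.13,.16),(.16,.18)):
        q=P[(P[:,1]>a)&(P[:,1]<b)]
        if len(q): print(a,q[:,0].min().round(4),q[:,0].max().round(4))
    if len(P)>60: print("y",np.sort(P[:,1])[[0,5,20,50]])
    cv2.imwrite(f"pics/{n}6.png",cv2.resize(im[120:260,110:360] if n=="top" else im[60:230,210:400],None,fx=3.2,fy=3.2,interpolation=2))
E
```

```text
[ 0.3713073  -0.15152804  0.20777115] [ 0.31254448  0.87672314 -0.94138944]
side 468
0.06 0.5221 0.6081
0.08 0.521 0.6072
0.1 0.5201 0.606
0.13 0.5193 0.6063
0.16 0.5191 0.6045
y [0.06194902 0.06374101 0.06501458 0.06583902]
top 263
0.06 0.5226 0.608
0.08 0.5222 0.6085
0.1 0.5222 0.6059
0.13 0.5206 0.6062
0.16 0.5201 0.6063
y [0.06560057 0.06599715 0.06672238 0.06930129]
```

View pics/top6.png

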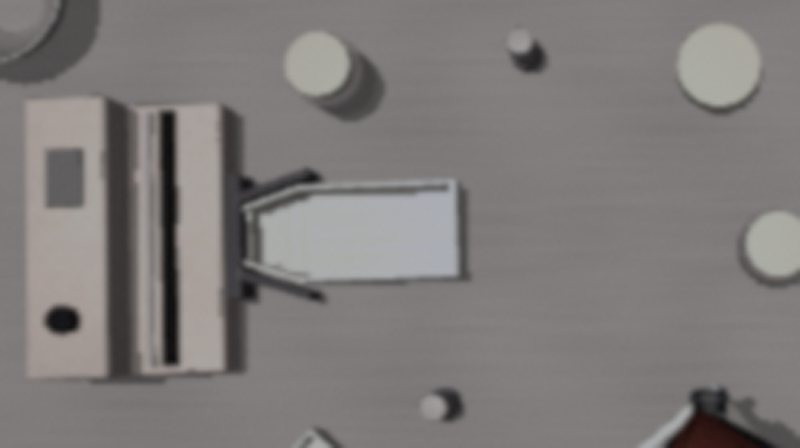

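The trough lies straight between the cheeks, its nose against the stop at crop (243,237) and its tail at (463,230). The posts and jars are where they were, and the robot is clear of everything.

```bash
python3 -c "
from plant import ticket
print(ticket.finish_job())"
```

```text
the job is handed in; nothing more can be done
None
```

I turned the trough end for end on the bench and slid it nose first into the nest until it stopped firmly at about 25 N. I then let go, backed the arm clear and handed the job in at about 18 s; no verdict came back, but the last pictures show it straight and against the stop, with posts and jars where they were.

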